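Lay the cart battery on its charger

ROBOT

A 7-joint arm with a two-finger parallel gripper is mounted at the origin on a cart in front of the work surface, level with it; the furniture and walls round the work are solid. World frame = base frame: x ahead of the robot, y to its left, z up, the work surface at z = 0. Lengths are in m, angles in rad, forces in N, time in s.
With the tool pointing down it reaches from about 0.425 to 0.925 m from the base axis. Payload 6.8 kg.
Tool frame: the origin (TCP) lies on the centre line of the jaws, within the pads' length; the fingertips stand 17 mm ahead of it and the grasp point (between the pads) lies 2 mm behind it; z points along the fingers, y is the line along which they close (so a half turn about z gives the same grasp; the last joint's range is limited). The gripper opens to 85 mm and grips with 20 to 120 N. Pads are 22 mm wide; open, the fingers measure 114 mm over their backs; the gripper's body (76 mm by 85 mm) begins 54 mm behind the grasp point. The pads swing forward as they close: fully open they stand 13 mm farther back than shut.
Start: joints at [1.115, 0.477, 0.022, 1.555, -0.011, 1.109, -0.083], TCP at [0.23, -0.635, 0.248] pointing down, gripper open.
Joint ranges: [-2.96, 2.96], [-0.34, 2.1], [-1.41, 1.46], [0.24, 2.44], [-1.37, 4.51], [0.17, 1.92], [-2.96, 2.96]. Speed limits (rad/s): [2.39, 2.39, 3.14, 3.14, 3.14, 3.14, 3.14].

INTERFACE

Orientations are given as [roll, pitch, yaw] about the fixed x, y, z axes, in that order (R = Rz(yaw) Ry(pitch) Rx(roll)).
In Python, from rig import robot, cams gives the robot as it stands. The module is installed in compiled form; this text tells all that it offers.
- The arm moves only by the tool apply_moves, never from a script. Its argument "increments" is a list of rows, each an object of numbers: "claw": the opening, from -1 (shut) to 1 (fully open); "dx", "dy", "dz": the shift along the tool's x, y, z in m; "twist": the turn about the tool's z in rad. A call has 1 to 10 rows; each row is the pose to reach, as a shift and turn from the pose commanded when the call began, along the tool's axes at that moment; what a row does not reach only later rows make up. A row lasts 1/12 s, in which the tool goes at most 41.7 mm and 7.16 degrees, less where a joint would pass 70% of its speed; a pose out of reach is approached as far as the arm can. A call with a gripper value outside its range is refused whole. The fingers move at their own pace and stop on an object; "squeeze" is the grip in N (left out, the last holds). Time passes only in rows, so rows that repeat a pose let the fingers close. It gives the time, the measured TCP pose, the force, the opening and the grip force at its end, in the units of the state.
- robot.get_state(): the state, without advancing time (a new reading comes with each control period).
- cams.read_camera(name): name is "side" or "top" or "wrist"; returns a dict with "color" (420x560x3 uint8, red, green, blue), "depth" (420x560 float32, m along the optical axis (not along the pixel's ray), 0 where there is no reading), "intrinsics" (3x3 intrinsics, pixels), "R" (3x3) and "t" (3): a world point X has camera coordinates R X + t. Camera axes: x right, y down, z forward; pixel columns grow to the right and rows downward; lengths in m; the calibration is good to about 2 mm. A picture is of the moment at which its call begins.
- robot.close_job(): hands the job in; it is judged then, once.
Trained networks look in a picture, given as the dict that the camera call returned (one of the last four; its "shot" number tells which), for a name from the list of things; names that differ only in an ending like _2 or _b are one class to them, and where a whole thing is asked for, a point or a joint stands for the part that bears it (a point fixed in the world has none). Each returns a list of dicts, best first, with "confidence" (0 to 1); they miss things now and then, are a little off and sometimes report something else, mostly with a low value. They report only what shows in the picture. A call takes as long as a camera call. They do not tell look-alikes from the thing itself.
- cams.recognise(picture, target): "rect" ([left, top, right, bottom] in pixels, round what is visible of it).
- cams.pinpoint(picture, target): "point" ([column, row] in pixels: a listed point, or the origin of a listed thing).
The state is a dict: "time": time; "joint_pos": joint angles; "qd": joint speeds; "effort": joint torques, N m; "eef_pos": TCP position; "orientation": TCP orientation; "force": force on the tool from outside, world axes, zero at the start; "wrist_torque": the same for the moment, N m; "grip_width": finger opening in m; "gripper_force": force on a finger pad.
Only numpy, scipy, OpenCV 4.12 (cv2) and the standard library are available. Lean on these libraries where they do the work, as an engineer would, in place of code of your own. Each camera call takes 0.05 s, during which the arm holds its last target. There are 200 camera calls.

TASK

Put the cart's battery pack on charge: bring it, still standing, squarely up against the front edge (sill) of the charger's bed, tip it over that edge so that it lies on the bed with its contact end towards the contact head, then push it home until the spring catch comes up behind it. Press it onto the spring contacts only as hard as the catch needs - pressed much farther they are spoilt - and leave the things around the charger alone.

Things in the scene. Friction and masses are not known exactly. Their poses are not given: they have to be found in the camera images.
- pack: Battery pack: grey plastic block, black end caps, 56 (its x) x 84 (its y) x 112 mm (its z), 0.7 kg +-20 %. Origin: middle of its foot face; z runs from the foot to the contact end (brass strips). It starts standing on the worktop, foot centre 85 to 125 mm before the sill, contacts up, +x side roughly towards the charger, -x side (white panel) away from it. Grip it across the 56 mm or push it.
- charger: Charger: grey bed 104 mm wide, 222 mm long, fixed. Origin: on the worktop, middle of the bed's front edge (the sill); x runs from the sill along the bed to the contact head (the way the pack goes in), y across, z up. Bed top 12 mm above the worktop, so the sill is a step 12 mm high. A finger scoop 32 mm wide, 34 mm deep is cut into the middle of the sill.
- rail_mouth (a point): Point on the worktop midway between the tips of the charger's two flared guide plates, 34 mm before the sill; axes as the charger's. The guides are 24 mm high and 118 mm apart here, 98 mm at the sill, 90 mm just behind it; from there side rails 24 mm above the worktop run straight along the bed, 90 mm apart inside.
- head_mid (a point): Point of the charger at x = 127 mm, 40 mm above the worktop: middle of the spring contacts' face when the contact head (housing 88 mm wide, top 74 mm above the worktop) is at its middle setting. Head and catch are clamped as one piece up to 9 mm farther in or out than that, unmeasured: a pack pushed home has its foot face at x = 12 to 30 mm and must be felt home.
- catch (a joint): Spring catch: two steel noses, 11 mm wide, at charger y = -27 and +27 mm, x = 13 to 21 mm at the middle setting, standing 7 mm above the bed. Value in m, growing downward: 0 = up, 0.007 = pressed level with the bed by a pack lying on it. It rises by itself (about 1 N) once the pack's foot face has passed its inner side, and then stops the pack from going back.
- contacts (a joint): Spring contacts on the head's face: black block 56 mm wide with brass strips. Value in m: 0 = free, grows as the pack presses them in; 0.011 = on the stop. Spring: 1.5 N at first, 1 N more per mm. The catch rises at about 6 mm (7.5 N, plus the pack's sliding friction on the bed, about 3 to 6 N, to be felt on the way); beyond 8.5 mm (10 N) they are spoilt.
- sample_cup: Capped specimen cup with a yellow lid, 52 mm across and 57 mm high, standing on the worktop to the right beyond the charger; origin in the middle of its underside. To be left alone.
- dropper: Small dropper bottle, 46 mm across and 156 mm high, standing on the worktop to the left of the charger; origin in the middle of its underside. To be left alone.
- lattice: Yellow wire-like tube rack, 75 x 85 x 33 mm, on the worktop near its front edge at the left; origin in the middle of its underside. To be left alone.
Things that resemble listed ones, but are neither listed nor needed, are in the scene too. Leave any orange or purple look-alike of the pack alone.

How it is judged:
By the outcome, as a careful person would: the job done as asked, in the order asked, and still so for the second after the job is handed in, with the robot touching nothing.
It also fails if it takes over 69 s, if anything falls off the work surface, if the arm or the gripper's body presses on something with over 40 N, if the wrist force passes 120 N, or if a joint passes its speed limit or range.

## Working session

There is one attempt and no reset: what is moved stays moved. The work goes in short steps, Python scripts to look and compute and a tool call to move; the robot and the scene stay as the last step left them, time stands still between calls to the robot, and variables do not carry over. Pictures are saved under pics/ and viewed, at most 10 in all, crops included, and the job is handed in when it is done.

Besides the shell and the picture viewer there is one more tool, called after "Request:" as name([rows], argument=value, ...), one row to a line, values as JSON. apply_moves: Moves the arm, as the interface text tells. Its arguments: {"type":"object","properties":{"increments":{"type":"array"},"squeeze":{"type":"number"}},"required":["increments"]}

```bash
mkdir -p pics; cat > h.py <<'E'
import numpy as np, cv2
from rig import robot, cams
def w(p,u,v,d=None):
    K=p["intrinsics"]
    if d is None:
        z=p["depth"][max(0,int(v)-2):int(v)+3,max(0,int(u)-2):int(u)+3]; d=np.median(z[z>0]) if (z>0).any() else np.nan
    return p["R"].T@(np.array([(u-K[0,2])/K[0,0]*d,(v-K[1,2])/K[1,1]*d,d])-p["t"])
def cloud(p):
    K=p["intrinsics"];d=p["depth"].astype(float);v,u=np.indices(d.shape)
    c=np.stack([(u-K[0,2])/K[0,0]*d,(v-K[1,2])/K[1,1]*d,d],-1)-p["t"]
    X=c@p["R"]; X[d<=0]=np.nan; return X
def plane(p,u,v,z):
    K=p["intrinsics"];o=-p["R"].T@p["t"];r=p["R"].T@np.array([(u-K[0,2])/K[0,0],(v-K[1,2])/K[1,1],1]);return o+r*(z-o[2])/r[2]
def px(p,X):
    c=p["R"]@np.array(X)+p["t"];q=p["intrinsics"]@c;return q[:2]/q[2]
def save(p,n): cv2.imwrite("pics/"+n,cv2.cvtColor(p["color"],cv2.COLOR_RGB2BGR))
E
python3 - <<'E'
from h import *
print(robot.get_state())
for n in("top","side"):
    p=cams.read_camera(n);save(p,n+"0.png");print(n,-p["R"].T@p["t"])
    for t in("pack","charger","rail_mouth","head_mid","catch","sample_cup","dropper","lattice"):
        r=cams.recognise(p,t);q=cams.pinpoint(p,t)
        print(t,[(np.round(a["rect"]).tolist(),round(a["confidence"],2)) for a in r[:3]],[(np.round(a["point"],1).tolist(),round(a["confidence"],2),np.round(w(p,*a["point"]),3).tolist()) for a in q[:3]])
E
```

```text
{'time': 0.0, 'joint_pos': array([ 1.11491886,  0.47777574,  0.02236889,  1.55648248, -0.01150646,
        1.10926679, -0.08309514]), 'qd': array([ 0.00046773, -0.00049085, -0.00112993, -0.00084757,  0.00025806,
        0.00110137, -0.00117635]), 'effort': array([ 2.62749118e-04, -5.96444356e+01,  1.60785310e+00, -2.81201237e+01,
        1.24364629e-02,  9.13012773e-03,  2.80760912e-05]), 'eef_pos': array([ 0.2298256 , -0.63406726,  0.24732947]), 'orientation': array([-3.13979438e+00,  1.41136005e-04,  3.47774954e-01]), 'force': array([ 0.16069923, -0.28844658,  0.31130768]), 'wrist_torque': array([-0.00525551,  0.01941316, -0.0065107 ]), 'gripper_force': 0.0, 'grip_width': 0.08529494458830211}
top [ 0.33329474 -0.01178609  1.26561023]
pack [([318.0, 216.0, 347.0, 255.0], 0.88), ([225.0, 122.0, 256.0, 169.0], 0.71), ([414.0, 242.0, 452.0, 279.0], 0.7)] [([240.3, 152.1], 0.96, [0.71, 0.11, 0.112]), ([424.6, 259.8], 0.87, [0.438, -0.338, 0.094]), ([380.3, 229.0], 0.79, [0.512, -0.232, 0.109])]
charger [([209.0, 188.0, 294.0, 246.0], 0.56)] [([290.5, 225.1], 0.74, [0.541, -0.015, 0.002])]
rail_mouth [([204.0, 195.0, 299.0, 250.0], 0.86)] [([301.2, 229.2], 0.76, [0.53, -0.043, 0.0])]
head_mid [([206.0, 186.0, 309.0, 241.0], 0.84)] [([246.4, 213.6], 0.96, [0.572, 0.102, 0.013])]Traceback (most recent call last):
  File "<stdin>", line 6, in <module>
ValueError: it knows: charger, dropper, head_mid, lattice, pack, rail_mouth, sample_cup
```

```bash
python3 - <<'E'
from h import *
for n in("top","side"):
    p=cams.read_camera(n);save(p,n+"0.png");print(n,-p["R"].T@p["t"])
    for t in("pack","charger","rail_mouth","head_mid","sample_cup","dropper","lattice"):
        r=cams.recognise(p,t);q=cams.pinpoint(p,t)
        print(t,[(np.round(a["rect"]).tolist(),round(a["confidence"],2)) for a in r[:4]],[(np.round(a["point"],1).tolist(),round(a["confidence"],2),np.round(w(p,*a["point"]),3).tolist()) for a in q[:4]])
E
```

```text
top [ 0.33329474 -0.01178609  1.26561023]
pack [([364.0, 207.0, 404.0, 246.0], 0.94), ([227.0, 122.0, 255.0, 167.0], 0.91), ([317.0, 215.0, 348.0, 251.0], 0.78), ([414.0, 240.0, 450.0, 279.0], 0.77)] [([378.4, 229.8], 0.97, [0.51, -0.228, 0.107]), ([423.3, 259.4], 0.79, [0.44, -0.338, 0.084]), ([328.6, 236.9], 0.72, [0.493, -0.106, 0.112]), ([238.8, 150.4], 0.65, [0.715, 0.114, 0.112])]
charger [([208.0, 188.0, 305.0, 251.0], 0.56)] [([292.9, 226.1], 0.7, [0.539, -0.021, 0.0])]
rail_mouth [([202.0, 191.0, 309.0, 252.0], 0.7)] [([301.0, 228.8], 0.95, [0.532, -0.042, -0.001])]
head_mid [([210.0, 190.0, 311.0, 244.0], 0.6)] [([245.1, 212.8], 0.88, [0.574, 0.106, 0.012])]
sample_cup [([402.0, 168.0, 426.0, 189.0], 0.95)] [([408.0, 180.9], 0.68, [0.645, -0.319, 0.056])]
dropper [([185.0, 251.0, 207.0, 272.0], 0.6)] [([201.7, 261.6], 0.77, [0.438, 0.203, 0.097])]
lattice [([137.0, 253.0, 178.0, 295.0], 0.73)] [([159.4, 275.1], 0.62, [0.412, 0.329, 0.009])]
side [-0.01913504  0.91930741  0.70370567]
pack [([310.0, 177.0, 351.0, 227.0], 0.95), ([178.0, 186.0, 221.0, 246.0], 0.88), ([328.0, 158.0, 365.0, 203.0], 0.84), ([375.0, 152.0, 417.0, 202.0], 0.66)] [([344.9, 198.8], 0.82, [0.458, -0.107, 0.087]), ([200.1, 231.7], 0.68, [0.712, 0.149, 0.032]), ([328.1, 223.9], 0.59, [0.49, -0.088, 0.012]), ([391.5, 195.1], 0.58, [0.421, -0.338, 0.007])]
charger [([214.0, 212.0, 324.0, 280.0], 0.61)] [([298.3, 235.1], 0.73, [0.533, -0.014, 0.002])]
rail_mouth [([213.0, 211.0, 325.0, 282.0], 0.75)] [([307.7, 231.5], 0.9, [0.525, -0.047, -0.002])]
head_mid [([215.0, 215.0, 328.0, 280.0], 0.58)] [([259.5, 242.2], 0.73, [0.536, 0.149, 0.069])]
sample_cup [([314.0, 154.0, 328.0, 181.0], 0.56)] [([320.1, 175.3], 0.78, [0.646, -0.32, 0.013])]
dropper [([265.0, 235.0, 288.0, 309.0], 0.9)] [([276.4, 298.8], 0.79, [0.427, 0.243, 0.024])]
lattice [([231.0, 306.0, 277.0, 353.0], 0.57)] [([252.4, 336.4], 0.95, [0.413, 0.345, 0.011])]
```

View pics/top0.png

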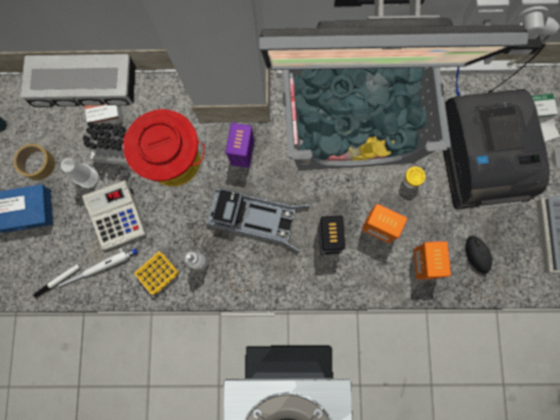

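View pics/side0.png

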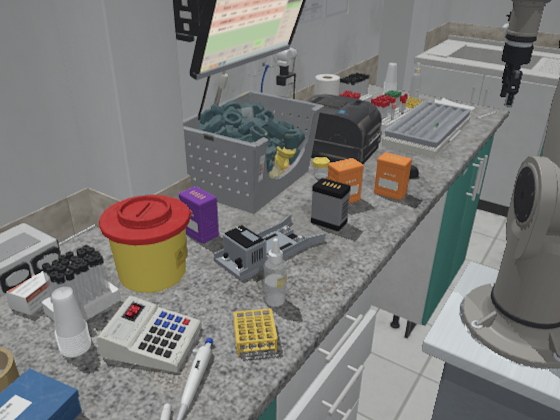

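Candidates for the pack in the top view: grey/black (332,235), orange (385,222) and (434,260), purple (240,147). The grey block with black caps in front of the sill is the one. I'll check it in a close crop and measure.

```bash
python3 - <<'E'
from h import *
p=cams.read_camera("top");X=cloud(p)
im=cv2.cvtColor(p["color"],cv2.COLOR_RGB2BGR)[170:275,190:360]
cv2.imwrite("pics/crop1.png",cv2.resize(im,None,fx=4.6,fy=4.6,interpolation=cv2.INTER_CUBIC))
# pack top
m=np.zeros(X.shape[:2],bool);m[205:262,310:355]=1
m&=(X[...,2]>0.1)&(X[...,2]<.125)
P=X[m];print(len(P),np.median(P[:,2]));print("pack rect",cv2.minAreaRect(P[:,:2].astype(np.float32)),P[:,:2].mean(0))
# charger pieces
for lo,hi in((.008,.016),(.020,.03),(.06,.085)):
    m=np.zeros(X.shape[:2],bool);m[180:256,200:312]=1
    m&=(X[...,2]>lo)&(X[...,2]<hi);P=X[m];print(lo,len(P),np.median(P[:,2]),cv2.minAreaRect(P[:,:2].astype(np.float32)),P[:,:2].mean(0))
# rail_mouth & origin repeated
import itertools
acc={}
for n in("top","side")*4:
    p=cams.read_camera(n)
    for t,z in(("charger",0),("rail_mouth",0),("head_mid",.04),("pack",0)):
        for q in cams.pinpoint(p,t):
            if q["confidence"]>.4: acc.setdefault((t,n),[]).append(np.round(plane(p,*q["point"],z)[:2],3).tolist())
for k,v in acc.items():print(k,v)
E
```

```text
801 0.11255113328142143
pack rect ((0.5040283799171448, -0.11652101576328278), (0.08384048193693161, 0.056209057569503784), 2.1806299686431885) [ 0.50314455 -0.11596378]
0.008 1512 0.012406889376896262 ((0.5607024431228638, 0.0777907744050026), (0.2559731602668762, 0.1730642020702362), 80.82167053222656) [0.55902497 0.06988265]
0.02 307 0.023618061797529417 ((0.5276778340339661, 0.07931312173604965), (0.25793567299842834, 0.17926223576068878), 79.02583312988281) [0.55099866 0.06613745]
0.06 808 0.07342268736903682 ((0.5366901755332947, 0.15695971250534058), (0.06177899241447449, 0.17799241840839386), 76.9566421508789) [0.57780127 0.14628101]
('charger', 'top') [[0.539, -0.024], [0.544, -0.017], [0.541, -0.023], [0.54, -0.014]]
('rail_mouth', 'top') [[0.526, -0.042], [0.527, -0.038], [0.534, -0.039], [0.522, -0.035]]
('head_mid', 'top') [[0.571, 0.102], [0.649, -0.321], [0.576, 0.1], [0.436, 0.217], [0.57, 0.099], [0.573, 0.105], [0.536, -0.016]]
('pack', 'top') [[0.751, 0.115], [0.506, -0.122], [0.446, -0.362], [0.506, -0.112], [0.753, 0.123], [0.527, -0.248], [0.441, -0.367], [0.443, -0.366], [0.534, -0.251], [0.752, 0.115], [0.506, -0.112], [0.503, -0.117], [0.754, 0.117], [0.53, -0.252]]
('charger', 'side') [[0.542, -0.019], [0.547, -0.014], [0.536, -0.006], [0.54, -0.02]]
('rail_mouth', 'side') [[0.531, -0.053], [0.527, -0.046], [0.535, -0.064], [0.533, -0.064]]
('head_mid', 'side') [[0.567, 0.111], [0.558, 0.117], [0.565, 0.115], [0.561, 0.123]]
('pack', 'side') [[0.507, -0.122], [0.422, -0.356], [0.535, -0.243], [0.742, 0.117], [0.743, 0.118], [0.501, -0.108], [0.534, -0.246], [0.436, -0.36], [0.537, -0.009], [0.744, 0.117], [0.521, -0.243], [0.433, -0.357], [0.517, -0.121], [0.499, -0.111], [0.75, 0.106], [0.525, -0.258], [0.433, -0.358]]
```

View pics/crop1.png

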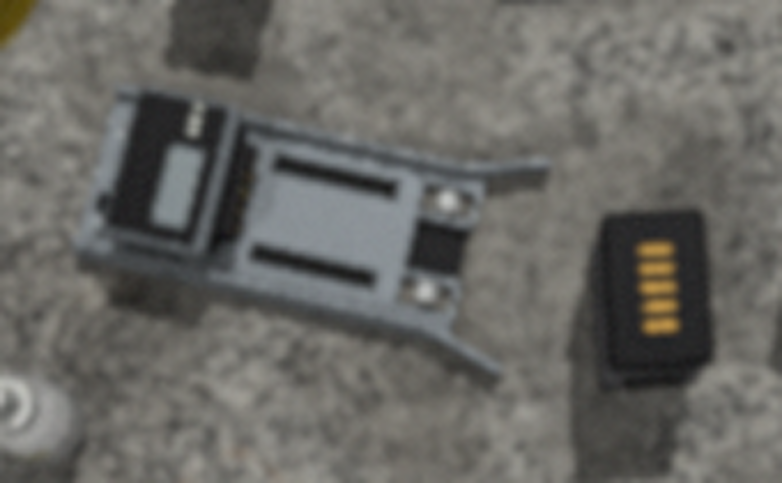

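The crop confirms it: grey/black block with brass strips up at crop (658,290), and the charger's open sill end facing it at crop (470,250). Next I'll fit the charger's pose.

```bash
cat > fit.py <<'E'
from h import *
from scipy.optimize import minimize
def fit(Xs,x0=(.541,-.018,1.34)):
    P=np.concatenate([X[(abs(X[...,0]-.56)<.16)&(abs(X[...,1]-.07)<.2)] for X in Xs]);P=P[~np.isnan(P).any(1)]
    def c(q):
        cs,sn=np.cos(q[2]),np.sin(q[2]);d=P[:,:2]-q[:2];a=d@[cs,sn];b=d@[-sn,cs]
        sg=lambda t:1/(1+np.exp(-np.clip(t/.0015,-40,40)))
        m=.012*sg(a)*sg(.222-a)*sg(.052-abs(b))+.012*sg(a-.003)*sg(.222-a)*sg(abs(b)-.045)*sg(.052-abs(b))
        k=(a>-.06)&(a<.10)&(abs(b)<.075)&~((a<.034)&(abs(b)<.035))&~((a<.006)&(abs(b)>.04))
        return np.mean(np.minimum(abs(P[k,2]-m[k]),.02))
    best=min((minimize(c,np.array(x0)+[dx,dy,dt],method="Nelder-Mead",options=dict(initial_simplex=np.array(x0)+[dx,dy,dt]+np.array([[0,0,0],[.006,0,0],[0,.006,0],[0,0,.04]]))) for dx in(-.004,.004) for dy in(-.004,.004) for dt in(-.03,.03)),key=lambda r:r.fun)
    return best.x,best.fun
E
python3 - <<'E'
from fit import *
print(robot.get_state()["time"])
Xt=cloud(cams.read_camera("top"));Xs=cloud(cams.read_camera("side"))
for L in([Xt],[Xs],[Xt,Xs]):print(fit(L))
E
```

```text
4.05
(array([ 0.54114222, -0.01404512,  1.32707529]), np.float64(0.002484126001101015))
(array([ 0.53917821, -0.0114419 ,  1.31036964]), np.float64(0.002822258537384964))
(array([ 0.54098993, -0.01112455,  1.32754913]), np.float64(0.002666491203633994))
```

Request:
apply_moves([
  {"dx":0.03,"dy":-0.027,"claw":1,"twist":0.1},
  {"dx":0.06,"dy":-0.054,"twist":0.2,"claw":1},
  {"dx":0.09,"dy":-0.081,"twist":0.31,"claw":1},
  {"dx":0.12,"dy":-0.108,"twist":0.31,"claw":1},
  {"dx":0.15,"dy":-0.135,"twist":0.31,"claw":1},
  {"dx":0.18,"dy":-0.162,"twist":0.31,"claw":1},
  {"dx":0.21,"dy":-0.189,"twist":0.31,"claw":1},
  {"dx":0.24,"dy":-0.216,"twist":0.31,"claw":1},
  {"dx":0.27,"dy":-0.243,"twist":0.31,"claw":1},
  {"dx":0.3,"dy":-0.27,"twist":0.31,"claw":1},
])

```text
schema error: expected keys claw, dx, dy, dz, twist
```

```bash
python3 - <<'E'
from h import *
s=robot.get_state();print(s["time"],s["eef_pos"],s["orientation"])
c=np.cos(s["orientation"][2]);n=np.sin(s["orientation"][2])
d=np.array([.504,-.1165])-s["eef_pos"][:2];print("dx,dy",d@[c,n],d@[n,-c])
E
```

```text
4.15 [ 0.2300449  -0.63460991  0.24831148] [ 3.14157036e+00 -4.72155647e-06  3.47768923e-01]
dx,dy 0.43412733904927747 -0.3937292623510272
```

All five keys are required in each row.

Request:
apply_moves([
  {"dx":0.03,"dy":-0.027,"dz":0,"twist":0.1,"claw":1},
  {"dx":0.06,"dy":-0.054,"dz":0,"twist":0.2,"claw":1},
  {"dx":0.09,"dy":-0.081,"dz":0,"twist":0.31,"claw":1},
  {"dx":0.12,"dy":-0.108,"dz":0,"twist":0.31,"claw":1},
  {"dx":0.15,"dy":-0.135,"dz":0,"twist":0.31,"claw":1},
  {"dx":0.18,"dy":-0.162,"dz":0,"twist":0.31,"claw":1},
  {"dx":0.21,"dy":-0.189,"dz":0,"twist":0.31,"claw":1},
  {"dx":0.24,"dy":-0.216,"dz":0,"twist":0.31,"claw":1},
  {"dx":0.27,"dy":-0.243,"dz":0,"twist":0.31,"claw":1},
  {"dx":0.3,"dy":-0.27,"dz":0,"twist":0.31,"claw":1},
])

```text
time: 4.98
eef_pos: [0.4207, -0.2768, 0.2487]
orientation: [3.141, -0.001, 0.038]
force: [0.5, -0.8, 0.2]
grip_width: 0.0852
gripper_force: 0.0
```

```bash
python3 - <<'E'
from h import *
s=robot.get_state();print(s["time"],s["eef_pos"],s["orientation"])
c=np.cos(s["orientation"][2]);n=np.sin(s["orientation"][2])
d=np.array([.504,-.1165])-s["eef_pos"][:2];print("dx,dy",d@[c,n],d@[n,-c])
E
```

```text
4.9833 [ 0.4207001  -0.27676897  0.24870766] [ 3.14103128e+00 -7.04437311e-04  3.75539072e-02]
dx,dy 0.08925848074895083 -0.1570284682932396
```

Request:
apply_moves([
  {"dx":0.022,"dy":-0.032,"dz":0,"twist":0,"claw":1},
  {"dx":0.045,"dy":-0.065,"dz":0,"twist":0,"claw":1},
  {"dx":0.067,"dy":-0.1,"dz":0,"twist":0,"claw":1},
  {"dx":0.085,"dy":-0.13,"dz":0,"twist":0,"claw":1},
  {"dx":0.089,"dy":-0.155,"dz":0,"twist":0,"claw":1},
  {"dx":0.089,"dy":-0.156,"dz":0,"twist":0,"claw":1},
])

```text
time: 5.48
eef_pos: [0.5048, -0.1127, 0.2486]
orientation: [-3.139, -0.001, 0.047]
force: [0.1, 0.6, -0.2]
grip_width: 0.0856
gripper_force: 0.0
```

```bash
python3 - <<'E'
from fit import *
s=robot.get_state();print(s["time"],s["eef_pos"],s["orientation"])
p=cams.read_camera("wrist");save(p,"w1.png");X=cloud(p);print(-p["R"].T@p["t"],p["R"][2])
m=(X[...,2]>.105)&(X[...,2]<.12)&(abs(X[...,0]-.504)<.07)&(abs(X[...,1]+.1165)<.06)
P=X[m];print(m.sum(),np.median(P[:,2]),cv2.minAreaRect(P[:,:2].astype(np.float32)))
try:print(fit([X]),fit([X,cloud(cams.read_camera("top"))]))
except Exception as e:print(e)
E
```

```text
5.4833 [ 0.50476376 -0.11269717  0.24858109] [-3.13904593e+00 -1.27056696e-03  4.65828119e-02]
[ 0.58422965 -0.10854108  0.37363071] [-0.30852374 -0.011192   -0.9511508 ]
7160 0.11114130351390125 ((0.5071213245391846, -0.11397652328014374), (0.08312887698411942, 0.056032851338386536), 2.3649795055389404)
(array([ 0.54059531, -0.01303021,  1.32238327]), np.float64(0.0014888404813362325)) (array([ 0.54089821, -0.01222992,  1.32263662]), np.float64(0.0016428371346376655))
```

View pics/w1.png

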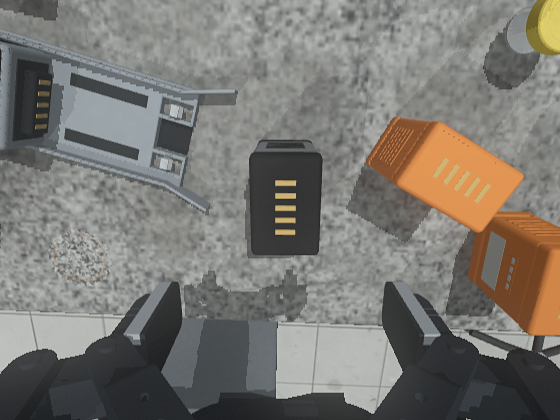

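```bash
python3 - <<'E'
from fit import *
s=robot.get_state();print(s["time"],s["eef_pos"],s["orientation"])
p=cams.read_camera("wrist");X=cloud(p)
m=(X[...,2]>.105)&(X[...,2]<.12)&(abs(X[...,0]-.504)<.07)&(abs(X[...,1]+.1165)<.06)
P=X[m];print(m.sum(),np.median(P[:,2]),cv2.minAreaRect(P[:,:2].astype(np.float32)))
print(fit([X]))
s=robot.get_state();print(s["time"],s["eef_pos"],s["orientation"])
E
```

```text
5.5833 [ 0.50330491 -0.11815764  0.24835478] [ 3.14157536e+00 -6.88131267e-06  4.06129384e-02]
7245 0.11116626093269522 ((0.5070655345916748, -0.11397023499011993), (0.08330933004617691, 0.0560532845556736), 2.362553596496582)
(array([ 0.54066715, -0.01303869,  1.32304366]), np.float64(0.0014998074609171698))
5.6333 [ 0.50296934 -0.11971959  0.24834382] [3.14105163e+00 9.30436651e-05 3.79301023e-02]
```

Request:
apply_moves([
  {"dx":0.004,"dy":-0.0055,"dz":0.03,"twist":-0.003,"claw":1},
  {"dx":0.004,"dy":-0.0055,"dz":0.06,"twist":-0.003,"claw":1},
  {"dx":0.004,"dy":-0.0055,"dz":0.09,"twist":-0.003,"claw":1},
  {"dx":0.004,"dy":-0.0055,"dz":0.12,"twist":-0.003,"claw":1},
  {"dx":0.004,"dy":-0.0055,"dz":0.15,"twist":-0.003,"claw":1},
  {"dx":0.004,"dy":-0.0055,"dz":0.17,"twist":-0.003,"claw":1},
  {"dx":0.004,"dy":-0.0055,"dz":0.173,"twist":-0.003,"claw":1},
  {"dx":0.004,"dy":-0.0055,"dz":0.173,"twist":-0.003,"claw":1},
])

```text
time: 6.3
eef_pos: [0.5058, -0.1151, 0.0744]
orientation: [3.141, 0.003, 0.039]
force: [-0.1, -0.4, -0.0]
grip_width: 0.0853
gripper_force: 0.0
```

Request:
apply_moves([
  {"dx":0,"dy":0,"dz":0,"twist":0,"claw":0.4},
  {"dx":0,"dy":0,"dz":0,"twist":0,"claw":0.2},
  {"dx":0,"dy":0,"dz":0,"twist":0,"claw":0.2},
  {"dx":0,"dy":0,"dz":0,"twist":0,"claw":0.2},
  {"dx":0,"dy":0,"dz":0,"twist":0,"claw":0.2},
], squeeze=35)

```text
time: 6.72
eef_pos: [0.5081, -0.1143, 0.077]
orientation: [3.141, -0.003, 0.04]
force: [-1.1, -1.8, 7.2]
grip_width: 0.0554
gripper_force: 34.7
```

Request:
apply_moves([
  {"dx":0,"dy":0,"dz":-0.003,"twist":0,"claw":0.2},
  {"dx":0,"dy":0,"dz":-0.005,"twist":0.05,"claw":0.2},
  {"dx":0.003,"dy":-0.005,"dz":-0.006,"twist":0.12,"claw":0.2},
  {"dx":0.007,"dy":-0.012,"dz":-0.006,"twist":0.19,"claw":0.2},
  {"dx":0.012,"dy":-0.022,"dz":-0.006,"twist":0.25,"claw":0.2},
  {"dx":0.017,"dy":-0.034,"dz":-0.006,"twist":0.289,"claw":0.2},
  {"dx":0.022,"dy":-0.047,"dz":-0.006,"twist":0.289,"claw":0.2},
  {"dx":0.025,"dy":-0.055,"dz":-0.006,"twist":0.289,"claw":0.2},
  {"dx":0.025,"dy":-0.0565,"dz":-0.006,"twist":0.289,"claw":0.2},
  {"dx":0.025,"dy":-0.0565,"dz":-0.006,"twist":0.289,"claw":0.2},
])

```text
time: 7.55
eef_pos: [0.5291, -0.0556, 0.0811]
orientation: [3.141, 0.001, -0.247]
force: [-0.0, -0.4, -6.9]
grip_width: 0.056
gripper_force: 36.5
```

```bash
cat > pk.py <<'E'
from fit import *
C=np.array([.5407,-.0130,1.323])
def tc(X):
    X=np.asarray(X);d=X[...,:2]-C[:2];c,n=np.cos(C[2]),np.sin(C[2]);return np.stack([d@[c,n],d@[-n,c],X[...,2]],-1)
def st():
    s=robot.get_state();q=tc(s["eef_pos"]);f=s["force"];c,n=np.cos(C[2]),np.sin(C[2])
    print("t",round(s["time"],2),"tcp charger mm",np.round(q*1e3,1),"yaw err",round(s["orientation"][2]-(C[2]-np.pi/2),4),"F ch",np.round([f[:2]@[c,n],f[:2]@[-n,c],f[2]],1),"w",round(s["grip_width"],4))
    return s
E
python3 - <<'E'
from pk import *
p=cams.read_camera("top");save(p,"t2.png");X=cloud(p);st()
Q=tc(X);m=(Q[...,2]>.1)&(Q[...,2]<.125)&(abs(Q[...,0]+.045)<.05)&(abs(Q[...,1])<.07);P=Q[m]
print(m.sum(),np.nanmedian(P,0))
p=cams.read_camera("wrist");save(p,"w2.png");X=cloud(p);Q=tc(X)
m=(Q[...,2]>.105)&(Q[...,2]<.125)&(abs(Q[...,0]+.045)<.04)&(abs(Q[...,1])<.06);P=Q[m]
print(m.sum(),np.median(P,0),cv2.minAreaRect(P[:,:2].astype(np.float32)),fit([X]))
E
```

```text
t 7.6 tcp charger mm [-45.2   0.7  81.1] yaw err -0.0001 F ch [-0.6  0.3 -6.9] w 0.0559
26 [-0.00845139  0.01388091  0.11821346]
30471 [-0.04435501 -0.0162327   0.11529609] ((-0.04499581828713417, -0.01213516853749752), (0.055918753147125244, 0.0799885168671608), 89.98761749267578) (array([0.55053248, 0.02954481, 1.31094853]), np.float64(0.001679239076421176))
```

View pics/w2.png

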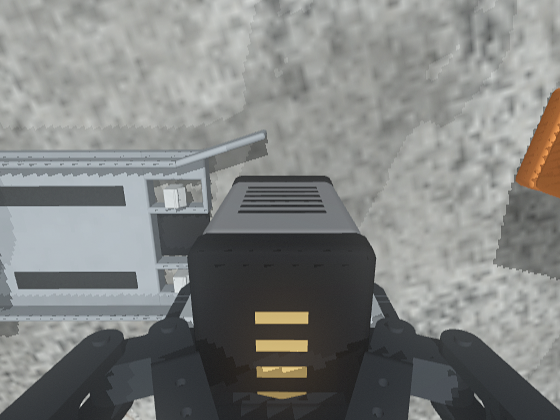

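```bash
python3 - <<'E'
from pk import *
p=cams.read_camera("wrist");Q=tc(cloud(p));st()
m=(Q[...,2]>.02)&(Q[...,2]<.09)&(abs(Q[...,0]+.045)<.015)&(abs(Q[...,1]+.04)<.03);P=Q[m];print("side face",m.sum(),np.percentile(P[:,1],[5,50,95]))
for v in(180,200,225,240,250,300,350,400):print(v,np.round(Q[v,283]*1e3,1))
m=(abs(Q[...,2]-.024)<.004)&(Q[...,0]>-.045)&(Q[...,0]<.05)&(Q[...,1]<-.035);P=Q[m]
for a in(-.035,-.02,-.005,.01,.03):
  k=abs(P[:,0]-a)<.005;print("rail",a,k.sum(),np.round(np.percentile(P[k,1],[3,50,97])*1e3,1) if k.sum() else '')
m=(abs(Q[...,2]-.012)<.003)&(abs(Q[...,1]+.027)<.008);print("sill x",np.percentile(Q[m][:,0],[1,3,10]))
E
```

```text
t 7.7 tcp charger mm [-45.9   0.5  81.1] yaw err -0.0016 F ch [ 1.   0.2 -6.1] w 0.0554
side face 2925 [-0.03981539 -0.03922864 -0.03883121]
180 [-45.6 -38.6  19.5]
200 [-45.4 -39.4  63. ]
225 [-45.3 -38.8  93.1]
240 [-45.2 -39.1 107.4]
250 [-45.2 -38.6 113.9]
300 [-45.2 -22.9 114.9]
350 [-45.2  -5.7 115.8]
400 [-45.1  -9.9 139. ]
rail -0.035 112 [-63.9 -61.4 -38.2]
rail -0.02 161 [-60.7 -57.9 -37.8]
rail -0.005 145 [-56.1 -53.3 -50.6]
rail 0.01 147 [-51.3 -49.  -46.5]
rail 0.03 152 [-50.  -48.5 -46.4]
sill x [-0.00120913  0.00043575  0.0282681 ]
```

Request:
apply_moves([
  {"dx":0.001,"dy":-0.004,"dz":0,"twist":0,"claw":0.2},
  {"dx":0.0028,"dy":-0.008,"dz":0,"twist":0,"claw":0.2},
  {"dx":0.0028,"dy":-0.012,"dz":0,"twist":0,"claw":0.2},
  {"dx":0.0028,"dy":-0.014,"dz":0.001,"twist":0,"claw":0.2},
  {"dx":0.0028,"dy":-0.014,"dz":0.002,"twist":0,"claw":0.2},
  {"dx":0.0028,"dy":-0.014,"dz":0.003,"twist":0,"claw":0.2},
  {"dx":0.0028,"dy":-0.014,"dz":0.0035,"twist":0,"claw":0.2},
  {"dx":0.0028,"dy":-0.014,"dz":0.0035,"twist":0,"claw":0.2},
])

```text
time: 8.37
eef_pos: [0.5355, -0.0433, 0.0776]
orientation: [3.142, 0.0, -0.248]
force: [-0.2, 0.8, -5.5]
grip_width: 0.0555
gripper_force: 36.7
```

```bash
cat > look.py <<'E'
from pk import *
p=cams.read_camera("wrist");Q=tc(cloud(p));st()
m=(Q[...,2]>.03)&(Q[...,2]<.09)&(abs(Q[...,0]+.03)<.012)&(abs(Q[...,1]+.04)<.03);P=Q[m];print("side face",m.sum(),np.percentile(P[:,1],[5,50,95]),"slope",np.polyfit(P[:,0],P[:,1],1)[0])
m=(abs(Q[...,2]-.113)<.006)&(abs(Q[...,0]+.03)<.05)&(Q[...,1]<-.01)&(Q[...,1]>-.05);P=Q[m];print("top z",np.median(P[:,2]),"x range",np.percentile(P[:,0],[.5,2,98,99.5]))
E
python3 look.py
```

```text
t 8.42 tcp charger mm [-30.6  -2.5  77.7] yaw err -0.0005 F ch [ 1.1  0.3 -6.1] w 0.0557
side face 2303 [-0.04271571 -0.04224283 -0.04187017] slope 0.0014471365966068114
top z 0.11171684649810491 x range [-0.07817001 -0.06917622  0.01037559  0.01853968]
```

Request:
apply_moves([
  {"dx":0,"dy":0,"dz":0.0005,"twist":0,"claw":0.2},
  {"dx":0,"dy":0,"dz":0.001,"twist":0,"claw":0.2},
  {"dx":0,"dy":0,"dz":0.0012,"twist":0,"claw":0.2},
  {"dx":0,"dy":-0.001,"dz":0.0012,"twist":0,"claw":0.2},
  {"dx":0,"dy":-0.002,"dz":0.0012,"twist":0,"claw":0.2},
])

```text
time: 8.83
eef_pos: [0.5362, -0.0426, 0.0771]
orientation: [3.14, -0.0, -0.249]
force: [-4.3, -6.6, 6.0]
grip_width: 0.056
gripper_force: 37.9
```

```bash
python3 look.py
```

```text
t 8.88 tcp charger mm [-29.8  -2.9  77.1] yaw err -0.0013 F ch [-4.3  3.5  5.6] w 0.0559
side face 2332 [-0.04326156 -0.04275855 -0.0423938 ] slope -1.3455529179197595e-06
top z 0.11137703244641596 x range [-0.07850172 -0.07563733  0.01502396  0.01924633]
```

Request:
apply_moves([
  {"dx":0,"dy":-0.0005,"dz":-0.0008,"twist":0,"claw":0.2},
  {"dx":-0.0004,"dy":-0.001,"dz":-0.0008,"twist":0,"claw":0.2},
  {"dx":-0.0005,"dy":-0.0015,"dz":-0.0008,"twist":0,"claw":0.2},
  {"dx":-0.0005,"dy":-0.002,"dz":-0.0008,"twist":0,"claw":0.2},
])

```text
time: 9.22
eef_pos: [0.5361, -0.0423, 0.0772]
orientation: [3.138, -0.001, -0.249]
force: [-1.6, -9.4, -1.1]
grip_width: 0.0555
gripper_force: 37.4
```

```bash
python3 look.py
```

```text
t 9.27 tcp charger mm [-29.5  -2.8  77.3] yaw err -0.0015 F ch [-9.4 -1.4 -2.2] w 0.0556
side face 2335 [-0.04313714 -0.04262558 -0.04225034] slope -0.00085041954052751
top z 0.11147733883523084 x range [-0.07856825 -0.07484218  0.01385851  0.01938254]
```

Request:
apply_moves([
  {"dx":0,"dy":0.0003,"dz":0,"twist":0,"claw":0.5},
  {"dx":0,"dy":0.0003,"dz":0,"twist":0,"claw":1},
  {"dx":0,"dy":0.0003,"dz":0,"twist":0,"claw":1},
  {"dx":0,"dy":0.0003,"dz":-0.002,"twist":0,"claw":1},
  {"dx":0,"dy":0.0003,"dz":-0.015,"twist":0,"claw":1},
  {"dx":0,"dy":0.0003,"dz":-0.045,"twist":0,"claw":1},
  {"dx":0,"dy":0.0003,"dz":-0.08,"twist":0,"claw":1},
  {"dx":0,"dy":0.0003,"dz":-0.085,"twist":0,"claw":1},
])

```text
time: 9.93
eef_pos: [0.5396, -0.0389, 0.1679]
orientation: [-3.139, -0.008, -0.248]
force: [1.1, 0.1, 0.2]
grip_width: 0.0853
gripper_force: 0.0
```

```bash
cat > look2.py <<'E'
from pk import *
st();p=cams.read_camera("wrist");Q=tc(cloud(p))
m=(abs(Q[...,2]-.111)<.004)&(abs(Q[...,0]+.028)<.06)&(abs(Q[...,1])<.06);print("top",m.sum(),cv2.minAreaRect(Q[m][:,:2].astype(np.float32)),np.median(Q[m][:,2]))
m=(abs(Q[...,2]-.0125)<.002)&(abs(Q[...,1]+.027)<.006)&(Q[...,0]>-.02);print("sill x",np.percentile(Q[m][:,0],[.5,3,10]) if m.any() else None)
E
python3 look2.py
```

```text
t 9.93 tcp charger mm [-25.4  -5.3 167.9] yaw err 0.0 F ch [ 0.4 -1.   0.2] w 0.0853
top 12954 ((-0.02953111007809639, -0.0010695382952690125), (0.056000716984272, 0.08367596566677094), 0.006131400819867849) 0.11120364854296347
sill x [0.01056912 0.03479394 0.04302886]
```

Request:
apply_moves([
  {"dx":-0.001,"dy":0.02,"dz":0,"twist":0,"claw":0.5},
  {"dx":-0.001,"dy":0.04,"dz":0,"twist":0,"claw":0},
  {"dx":-0.001,"dy":0.055,"dz":0,"twist":0,"claw":-1},
  {"dx":-0.001,"dy":0.057,"dz":0,"twist":0,"claw":-1},
  {"dx":-0.001,"dy":0.057,"dz":0,"twist":0,"claw":-1},
  {"dx":-0.001,"dy":0.057,"dz":0,"twist":0,"claw":-1},
  {"dx":-0.001,"dy":0.057,"dz":0,"twist":0,"claw":-1},
])

```text
time: 10.57
eef_pos: [0.5215, -0.093, 0.1621]
orientation: [-3.141, 0.0, -0.246]
force: [0.1, 0.0, 0.3]
grip_width: 0.0006
gripper_force: 0.0
```

```bash
python3 look2.py
```

```text
t 10.57 tcp charger mm [-82.3  -1.  162.1] yaw err 0.0014 F ch [ 0.  -0.1  0.3] w 0.0006
top 13896 ((-0.02992994152009487, -0.0011895708739757538), (0.05568855255842209, 0.08349931985139847), 0.27463364601135254) 0.11122088177267522
sill x [0.03340766 0.03651507 0.04456157]
```

Request:
apply_moves([
  {"dx":0,"dy":0,"dz":0.025,"twist":0,"claw":-1},
  {"dx":0,"dy":0,"dz":0.05,"twist":0,"claw":-1},
  {"dx":0,"dy":-0.003,"dz":0.05,"twist":0,"claw":-1},
  {"dx":0,"dy":-0.006,"dz":0.05,"twist":0,"claw":-1},
  {"dx":0,"dy":-0.009,"dz":0.05,"twist":0,"claw":-1},
  {"dx":0,"dy":-0.012,"dz":0.05,"twist":0,"claw":-1},
  {"dx":0,"dy":-0.015,"dz":0.05,"twist":0,"claw":-1},
])

```text
time: 11.2
eef_pos: [0.5259, -0.0801, 0.1138]
orientation: [3.141, -0.002, -0.248]
force: [0.0, -2.3, 2.4]
grip_width: 0.0001
gripper_force: 1.4
```

```bash
cat > side.py <<'E'
from pk import *
import sys
st();p=cams.read_camera("side");Q=tc(cloud(p))
m=(Q[...,2]>.02)&(Q[...,2]<.14)&(Q[...,1]>.02)&(Q[...,1]<.048)&(Q[...,0]<.115)&(Q[...,0]>-.08);P=Q[m]
if len(P):
    r=cv2.minAreaRect((P[:,[0,2]]*1e3).astype(np.float32));print(len(P),np.round(cv2.boxPoints(r),1).tolist(),r[2],"y med",np.median(P[:,1]))
if len(sys.argv)>1:
    im=cv2.cvtColor(p["color"],cv2.COLOR_RGB2BGR)[140:300,190:390];cv2.imwrite("pics/"+sys.argv[1],cv2.resize(im,None,fx=3.7,fy=3.7,interpolation=cv2.INTER_CUBIC))
E
python3 side.py
```

```text
t 11.2 tcp charger mm [-68.7  -2.1 113.8] yaw err -0.0004 F ch [-2.3 -0.6  2.4] w 0.0001
827 [[-58.5, 114.9000015258789], [-58.20000076293945, 20.0], [74.30000305175781, 20.5], [74.0, 115.4000015258789]] 0.19778656959533691 y med 0.043040446752598424
```

Request:
apply_moves([
  {"dx":0,"dy":-0.003,"dz":0,"twist":0,"claw":-1},
  {"dx":0,"dy":-0.006,"dz":0,"twist":0,"claw":-1},
  {"dx":0,"dy":-0.009,"dz":0,"twist":0,"claw":-1},
  {"dx":0,"dy":-0.012,"dz":0,"twist":0,"claw":-1},
  {"dx":0,"dy":-0.015,"dz":0,"twist":0,"claw":-1},
  {"dx":0,"dy":-0.018,"dz":0,"twist":0,"claw":-1},
])

```text
time: 11.75
eef_pos: [0.5294, -0.0621, 0.1124]
orientation: [-3.141, 0.0, -0.248]
force: [-0.7, -2.7, 1.4]
grip_width: -0.0002
gripper_force: 1.1
```

```bash
python3 side.py s3.png
```

```text
t 11.75 tcp charger mm [-50.4  -1.1 112.4] yaw err -0.0003 F ch [-2.8  0.   1.4] w -0.0002
833 [[-55.5, 121.5999984741211], [-55.5, 20.100000381469727], [86.5999984741211, 20.200000762939453], [86.5, 121.5999984741211]] 0.013612962327897549 y med 0.043430906652368664
```

View pics/s3.png

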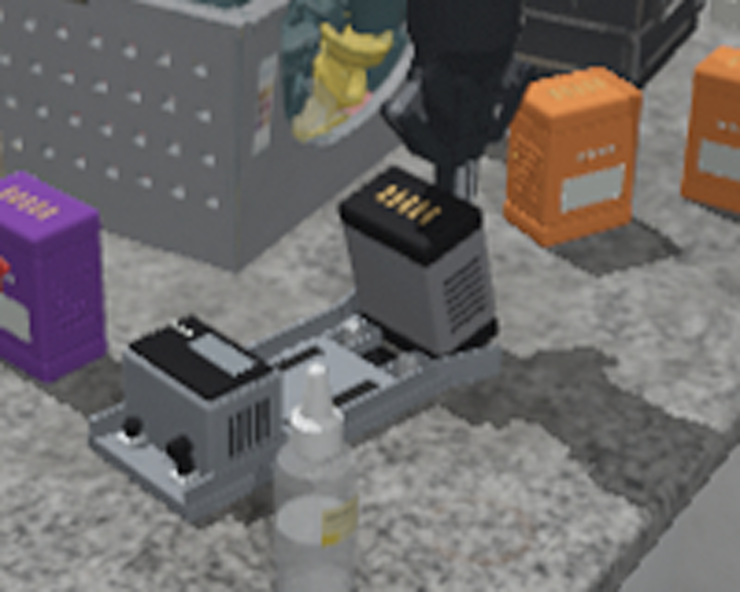

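Request:
apply_moves([
  {"dx":0,"dy":-0.003,"dz":0,"twist":0,"claw":-1},
  {"dx":0,"dy":-0.006,"dz":0,"twist":0,"claw":-1},
  {"dx":0,"dy":-0.008,"dz":0,"twist":0,"claw":-1},
  {"dx":0,"dy":-0.01,"dz":0,"twist":0,"claw":-1},
  {"dx":0,"dy":-0.012,"dz":0,"twist":0,"claw":-1},
])

```text
time: 12.22
eef_pos: [0.5323, -0.0506, 0.1124]
orientation: [-3.141, 0.0, -0.248]
force: [-0.3, -0.8, 0.4]
grip_width: 0.0003
gripper_force: 0.7
```

Request:
apply_moves([
  {"dx":0,"dy":-0.0015,"dz":0,"twist":0,"claw":-1},
  {"dx":0,"dy":-0.003,"dz":0,"twist":0,"claw":-1},
  {"dx":0,"dy":-0.0045,"dz":0,"twist":0,"claw":-1},
  {"dx":0,"dy":-0.006,"dz":0,"twist":0,"claw":-1},
])

```text
time: 12.55
eef_pos: [0.5338, -0.0449, 0.1124]
orientation: [-3.142, -0.0, -0.248]
force: [0.1, -0.8, 0.0]
grip_width: -0.0001
gripper_force: 0.5
```

Request:
apply_moves([
  {"dx":0,"dy":-0.001,"dz":0,"twist":0,"claw":-1},
  {"dx":0,"dy":-0.002,"dz":0,"twist":0,"claw":-1},
  {"dx":0,"dy":-0.003,"dz":0,"twist":0,"claw":-1},
  {"dx":0,"dy":-0.004,"dz":0,"twist":0,"claw":-1},
  {"dx":0,"dy":-0.004,"dz":0,"twist":0,"claw":-1},
  {"dx":0,"dy":-0.004,"dz":0,"twist":0,"claw":-1},
])

```text
time: 13.05
eef_pos: [0.5347, -0.0411, 0.1123]
orientation: [-3.142, 0.0, -0.248]
force: [-0.5, -0.1, -0.4]
grip_width: 0.0001
gripper_force: 0.1
```

```bash
python3 side.py s4.png
```

```text
t 13.05 tcp charger mm [-28.7  -1.1 112.3] yaw err -0.0002 F ch [-0.2  0.4 -0.4] w 0.0001
830 [[-58.099998474121094, 25.700000762939453], [43.70000076293945, -28.299999237060547], [98.19999694824219, 74.4000015258789], [-3.5999999046325684, 128.39999389648438]] 62.056884765625 y med 0.0436453897361295
```

View pics/s4.png

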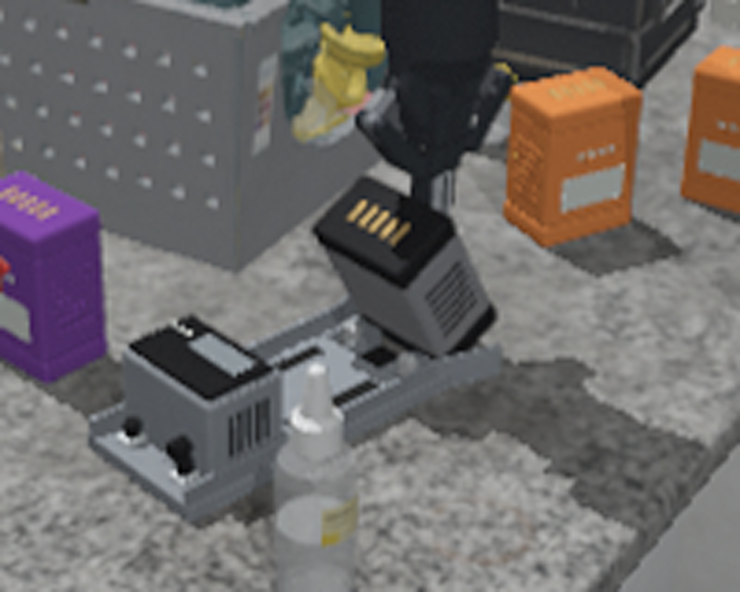

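Request:
apply_moves([
  {"dx":0,"dy":-0.001,"dz":0,"twist":0,"claw":-1},
  {"dx":0,"dy":-0.002,"dz":0,"twist":0,"claw":-1},
  {"dx":0,"dy":-0.003,"dz":0,"twist":0,"claw":-1},
  {"dx":0,"dy":-0.003,"dz":0,"twist":0,"claw":-1},
  {"dx":0,"dy":-0.003,"dz":0,"twist":0,"claw":-1},
  {"dx":0,"dy":-0.003,"dz":0,"twist":0,"claw":-1},
])

```text
time: 13.6
eef_pos: [0.5354, -0.0383, 0.1124]
orientation: [3.142, 0.0, -0.248]
force: [-0.4, 0.6, -0.2]
grip_width: -0.0002
gripper_force: 0.0
```

```bash
cat > lie.py <<'E'
from pk import *
st()
for n in("side","top","wrist"):
    p=cams.read_camera(n);Q=tc(cloud(p))
    m=(Q[...,2]>.06)&(Q[...,2]<.13)&(abs(Q[...,1])<.05)&(Q[...,0]<.112)&(Q[...,0]>-.07);P=Q[m]
    if len(P):print(n,len(P),np.round(np.percentile(P,[1,50,99],axis=0)*1e3,1).tolist(),cv2.minAreaRect((P[abs(P[:,2]-.068)<.004][:,:2]*1e3).astype(np.float32)) if (abs(P[:,2]-.068)<.004).sum()>50 else '')
E
python3 lie.py
```

```text
t 13.6 tcp charger mm [-25.8  -1.1 112.4] yaw err -0.0004 F ch [ 0.5  0.6 -0.2] w -0.0002
side 1124 [[-32.9, -35.2, 61.1], [18.7, 18.3, 102.9], [45.0, 47.0, 127.8]] ((15.070425033569336, 19.365676879882812), (46.954124450683594, 99.09756469726562), 37.52577590942383)
top 302 [[-0.2, -35.2, 68.4], [26.3, 25.9, 105.5], [43.7, 43.1, 123.9]] 
wrist 25867 [[-36.8, -42.8, 61.8], [2.0, -21.9, 107.2], [44.9, 22.7, 126.0]] ((-16.098159790039062, -30.265792846679688), (38.25859451293945, 82.7598876953125), 49.92119598388672)
```

Request:
apply_moves([
  {"dx":0,"dy":-0.0015,"dz":0,"twist":0,"claw":-1},
  {"dx":0,"dy":-0.003,"dz":0,"twist":0,"claw":-1},
  {"dx":0,"dy":-0.0045,"dz":0,"twist":0,"claw":-1},
  {"dx":0,"dy":-0.006,"dz":0,"twist":0,"claw":-1},
  {"dx":0,"dy":-0.007,"dz":0,"twist":0,"claw":-1},
  {"dx":0,"dy":-0.008,"dz":0,"twist":0,"claw":-1},
  {"dx":0,"dy":-0.008,"dz":0,"twist":0,"claw":-1},
])

```text
time: 14.33
eef_pos: [0.5375, -0.0302, 0.1124]
orientation: [-3.141, -0.0, -0.248]
force: [0.2, -0.1, -0.9]
grip_width: 0.0003
gripper_force: 0.0
```

```bash
python3 lie.py
```

```text
t 14.33 tcp charger mm [-17.5  -1.1 112.4] yaw err -0.0 F ch [-0.1 -0.2 -0.9] w 0.0003
side 1041 [[-37.2, -35.2, 60.6], [14.4, 9.7, 67.3], [72.6, 46.1, 127.0]] ((17.04262924194336, 4.6227569580078125), (86.50293731689453, 115.80815887451172), 89.39740753173828)
top 500 [[13.4, -38.3, 61.4], [51.5, 15.7, 68.3], [71.2, 42.3, 73.7]] ((41.36171340942383, 1.1541366577148438), (60.6764030456543, 83.2228012084961), 0.5909959077835083)
wrist 28211 [[-35.7, -42.2, 62.5], [20.1, -11.8, 67.2], [72.1, 36.9, 125.9]] ((18.373706817626953, -1.0771484375), (111.15784454345703, 83.66180419921875), 0.09535540640354156)
```

Request:
apply_moves([
  {"dx":0,"dy":0.02,"dz":0,"twist":0,"claw":-1},
  {"dx":0,"dy":0.045,"dz":0,"twist":0,"claw":-1},
  {"dx":0,"dy":0.05,"dz":0.005,"twist":0,"claw":-1},
  {"dx":0,"dy":0.05,"dz":0.03,"twist":0,"claw":-1},
  {"dx":0,"dy":0.05,"dz":0.06,"twist":0,"claw":-1},
  {"dx":0,"dy":0.05,"dz":0.07,"twist":0,"claw":-1},
  {"dx":0,"dy":0.05,"dz":0.07,"twist":0,"claw":-1},
  {"dx":0,"dy":0.05,"dz":0.07,"twist":0,"claw":-1},
])

```text
time: 15.15
eef_pos: [0.525, -0.0788, 0.0424]
orientation: [3.141, 0.001, -0.248]
force: [0.1, -0.1, 0.3]
grip_width: -0.0001
gripper_force: 0.0
```

```bash
python3 lie.py
```

```text
t 15.15 tcp charger mm [-67.7  -1.   42.4] yaw err -0.0003 F ch [-0.  -0.1  0.3] w -0.0001
side 1312 [[-65.1, -34.5, 60.7], [-2.7, 11.7, 67.7], [73.8, 45.7, 128.1]] ((2.7543487548828125, 5.564140319824219), (145.31515502929688, 85.36201477050781), 0.2555631101131439)
top 1305 [[-36.5, -39.2, 61.8], [21.2, 7.3, 68.5], [71.0, 42.3, 123.0]] ((16.727386474609375, 1.1234550476074219), (83.2430648803711, 111.74076843261719), 89.82194519042969)
wrist 47293 [[-68.9, -42.2, 61.5], [-18.8, -14.2, 67.8], [33.0, 24.9, 110.9]] ((-14.707347869873047, -5.9976959228515625), (110.90718078613281, 74.6441421508789), 1.61063814163208)
```

Request:
apply_moves([
  {"dx":0,"dy":-0.006,"dz":0,"twist":0,"claw":-1},
  {"dx":0,"dy":-0.012,"dz":0,"twist":0,"claw":-1},
  {"dx":0,"dy":-0.016,"dz":0,"twist":0,"claw":-1},
  {"dx":0,"dy":-0.019,"dz":0,"twist":0,"claw":-1},
  {"dx":0,"dy":-0.022,"dz":0,"twist":0,"claw":-1},
  {"dx":0,"dy":-0.025,"dz":0,"twist":0,"claw":-1},
  {"dx":0,"dy":-0.028,"dz":0,"twist":0,"claw":-1},
  {"dx":0,"dy":-0.031,"dz":0,"twist":0,"claw":-1},
])

```text
time: 15.97
eef_pos: [0.5335, -0.0497, 0.0433]
orientation: [3.141, -0.002, -0.249]
force: [-1.2, -4.6, 7.2]
grip_width: -0.0003
gripper_force: 4.3
```

```bash
python3 lie.py
```

```text
t 15.97 tcp charger mm [-37.4  -2.1  43.3] yaw err -0.0013 F ch [-4.8  0.   7.2] w -0.0003
side 1505 [[-65.3, -33.9, 60.8], [15.7, 11.8, 68.2], [94.7, 46.7, 128.6]] ((15.28592300415039, 5.7782440185546875), (160.98004150390625, 86.8006820678711), 1.6207232475280762)
top 1122 [[-9.1, -38.8, 61.9], [49.5, 9.0, 68.5], [93.0, 42.7, 121.8]] ((39.56468963623047, 1.0732994079589844), (108.73856353759766, 83.77701568603516), 0.57346111536026)
wrist 60477 [[-68.9, -42.1, 61.7], [1.3, -14.4, 68.2], [63.2, 23.1, 111.4]] ((8.390731811523438, -15.859245300292969), (142.60989379882812, 69.95100402832031), 12.437649726867676)
```

```bash
python3 - <<'E'
from pk import *
st()
for n in("top","wrist","side"):
    p=cams.read_camera(n);Q=tc(cloud(p))
    for a in range(-30,115,8):
        m=(abs(Q[...,0]-a/1e3)<.003)&(abs(Q[...,1])<.038)&(Q[...,2]<.085)&(Q[...,2]>.005)
        if m.sum()>4:print(n,a,m.sum(),np.round(np.percentile(Q[m][:,2],[10,50,90])*1e3,1))
    if n=="wrist":save(p,"w5.png")
E
```

```text
t 16.12 tcp charger mm [-36.5  -2.1  43.4] yaw err -0.0003 F ch [-2.9 -0.5  6.5] w 0.0
top -6 14 [66.1 67.3 69.2]
top 2 29 [63.3 67.9 69.9]
top 10 30 [65.3 68.3 70.5]
top 18 31 [64.6 68.2 71.9]
top 26 56 [64.8 69.4 71.7]
top 34 72 [65.  68.8 71.5]
top 42 72 [65.7 68.6 71.3]
top 50 71 [66.3 68.7 71.2]
top 58 68 [66.1 68.5 71.3]
top 66 70 [66.  68.6 70.9]
top 74 66 [65.4 68.3 71.1]
top 82 72 [64.6 68.5 71. ]
top 90 68 [65.8 68.6 70.5]
top 98 6 [10.9 12.7 14. ]
top 106 65 [10.3 13.2 15.9]
top 114 63 [10.6 13.5 16.8]
wrist -30 1567 [40.5 71.6 81.7]
wrist -22 741 [42.3 72.  82.5]
wrist -14 4317 [27.9 64.3 81.7]
wrist -6 2369 [66.8 68.  82.9]
wrist 2 1916 [65.4 66.6 82.1]
wrist 10 1789 [66.4 67.1 67.8]
wrist 18 1980 [66.7 67.5 68.2]
wrist 26 2168 [66.7 67.6 68.3]
wrist 34 2344 [66.8 67.6 68.2]
wrist 42 2404 [66.5 67.2 67.9]
wrist 50 2829 [66.5 67.2 67.9]
wrist 58 1794 [66.9 67.7 68.4]
wrist 66 614 [66.6 67.2 67.8]
side -30 26 [57.8 69.2 82.7]
side -22 18 [66.4 77.2 83.4]
side -14 28 [65.1 67.  77.9]
side -6 53 [66.3 68.3 78.3]
side 2 28 [64.8 66.4 68.8]
side 10 33 [65.4 67.4 68.7]
side 18 43 [65.9 67.6 69. ]
side 26 39 [66.1 67.6 68.8]
side 34 43 [66.  67.8 69.2]
side 42 43 [66.  67.6 69.1]
side 50 34 [65.8 67.  68.5]
side 58 47 [65.2 67.1 68.7]
side 66 38 [65.8 67.2 68.8]
side 74 44 [65.5 67.1 68.7]
side 82 37 [65.8 67.3 69. ]
side 90 82 [32.6 65.4 68.8]
side 98 127 [22.7 45.6 62.8]
side 106 5 [ 9.1 10.1 10.9]
```

View pics/w5.png

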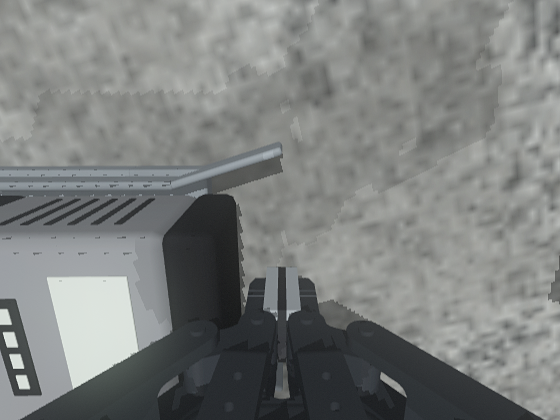

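Request:
apply_moves([
  {"dx":0,"dy":0.01,"dz":0,"twist":0,"claw":-1},
  {"dx":0,"dy":0.025,"dz":-0.01,"twist":0,"claw":-1},
  {"dx":0,"dy":0.03,"dz":-0.03,"twist":0,"claw":-1},
  {"dx":0,"dy":0.03,"dz":-0.04,"twist":0,"claw":-1},
])

```text
time: 16.6
eef_pos: [0.5252, -0.0797, 0.0836]
orientation: [3.141, -0.001, -0.25]
force: [0.2, -0.1, 0.3]
grip_width: 0.0001
gripper_force: 0.0
```

```bash
python3 -c "
from pk import *
s=st();print(s['joint_pos'],s['qd'])"
```

```text
t 16.6 tcp charger mm [-68.4  -1.3  83.6] yaw err -0.0025 F ch [-0.1 -0.3  0.3] w 0.0001
[ 0.12171205  0.46836099 -0.11073748  2.02461166  0.08330388  0.65236513
 -1.86450381] [ 0.00057246 -0.18737188 -0.04523991 -0.06229711 -0.04387535  0.22017452
  0.01190333]
```

Request:
apply_moves([
  {"dx":0,"dy":0,"dz":0,"twist":-0.12,"claw":-1},
  {"dx":0,"dy":0,"dz":0,"twist":-0.24,"claw":-1},
  {"dx":0,"dy":0,"dz":0,"twist":-0.36,"claw":-1},
  {"dx":0,"dy":0,"dz":0,"twist":-0.48,"claw":-1},
  {"dx":0,"dy":0,"dz":0,"twist":-0.6,"claw":-1},
  {"dx":0,"dy":0,"dz":0,"twist":-0.72,"claw":-1},
  {"dx":0,"dy":0,"dz":0,"twist":-0.84,"claw":-1},
  {"dx":0,"dy":0,"dz":0,"twist":-0.96,"claw":-1},
  {"dx":0,"dy":0,"dz":0,"twist":-1.08,"claw":-1},
  {"dx":0,"dy":0,"dz":0,"twist":-1.2,"claw":-1},
])

```text
time: 17.43
eef_pos: [0.5256, -0.0773, 0.0826]
orientation: [3.141, -0.001, 0.959]
force: [-0.4, -0.6, 0.3]
grip_width: -0.0001
gripper_force: 0.0
```

Request:
apply_moves([
  {"dx":0,"dy":0,"dz":0,"twist":-0.12,"claw":-1},
  {"dx":0,"dy":0,"dz":0,"twist":-0.24,"claw":-1},
  {"dx":0,"dy":0,"dz":0,"twist":-0.36,"claw":-1},
  {"dx":0,"dy":0,"dz":0,"twist":-0.37,"claw":-1},
  {"dx":0,"dy":0,"dz":0,"twist":-0.37,"claw":-1},
])

```text
time: 17.85
eef_pos: [0.5255, -0.0776, 0.0825]
orientation: [3.141, -0.001, 1.319]
force: [0.0, -0.3, -0.7]
grip_width: -0.0001
gripper_force: 0.0
```

```bash
python3 lie.py
```

```text
t 17.85 tcp charger mm [-66.4  -1.1  82.5] yaw err 1.5671 F ch [-0.3 -0.1 -0.7] w -0.0001
side 1226 [[-67.6, -35.0, 60.8], [27.5, 8.9, 67.5], [95.2, 46.2, 128.6]] ((13.339942932128906, 5.301261901855469), (166.16871643066406, 86.10411834716797), 0.2223414182662964)
top 1429 [[-17.1, -39.2, 61.8], [37.8, 2.6, 68.2], [92.6, 42.3, 73.6]] ((37.96721649169922, 1.5783042907714844), (111.73726654052734, 83.22990417480469), 0.3174319863319397)
wrist 51740 [[-67.2, -40.4, 64.6], [7.9, -0.5, 67.6], [47.4, 39.6, 129.0]] ((-5.320186614990234, -0.3468360900878906), (83.31471252441406, 107.61951446533203), 89.7135238647461)
```

Request:
apply_moves([
  {"dx":0,"dy":0,"dz":0.02,"twist":0,"claw":-1},
  {"dx":0.005,"dy":0,"dz":0.04,"twist":0,"claw":-1},
  {"dx":0.015,"dy":0,"dz":0.04,"twist":0,"claw":-1},
  {"dx":0.027,"dy":0,"dz":0.04,"twist":0,"claw":-1},
  {"dx":0.034,"dy":0,"dz":0.04,"twist":0,"claw":-1},
  {"dx":0.038,"dy":0,"dz":0.04,"twist":0,"claw":-1},
  {"dx":0.042,"dy":0,"dz":0.04,"twist":0,"claw":-1},
  {"dx":0.046,"dy":0,"dz":0.04,"twist":0,"claw":-1},
  {"dx":0.05,"dy":0,"dz":0.04,"twist":0,"claw":-1},
])

```text
time: 18.75
eef_pos: [0.5382, -0.0306, 0.0432]
orientation: [3.14, 0.001, 1.32]
force: [-0.9, -4.1, 5.6]
grip_width: -0.0001
gripper_force: 0.0
```

```bash
python3 lie.py
```

```text
t 18.75 tcp charger mm [-17.6  -1.9  43.2] yaw err 1.5682 F ch [-4.1 -0.1  5.6] w -0.0001
side 1534 [[-27.2, -45.7, 60.7], [18.0, 9.5, 68.2], [105.7, 48.0, 129.1]] ((45.829803466796875, 4.783626556396484), (85.33989715576172, 121.96428680419922), 89.00234985351562)
top 1097 [[-23.1, -38.7, 61.7], [61.9, 12.7, 68.4], [104.5, 47.1, 123.1]] ((50.28327178955078, 1.3114013671875), (110.22113037109375, 83.12357330322266), 0.057433124631643295)
wrist 118706 [[-23.0, -44.6, 64.9], [34.5, -0.5, 67.5], [87.8, 43.4, 109.9]] ((31.296085357666016, -0.6778221130371094), (83.24964141845703, 115.30906677246094), 89.8594970703125)
```

Request:
apply_moves([
  {"dx":0.002,"dy":0,"dz":-0.0006,"twist":0,"claw":-1},
  {"dx":0.004,"dy":0,"dz":-0.0008,"twist":0,"claw":-1},
  {"dx":0.006,"dy":0,"dz":-0.0008,"twist":0,"claw":-1},
  {"dx":0.008,"dy":0,"dz":-0.0008,"twist":0,"claw":-1},
  {"dx":0.01,"dy":0,"dz":-0.0008,"twist":0,"claw":-1},
])

```text
time: 19.32
eef_pos: [0.5402, -0.0201, 0.0433]
orientation: [3.142, 0.0, 1.321]
force: [-0.1, -3.9, 4.5]
grip_width: 0.0001
gripper_force: 0.0
```

Request:
apply_moves([
  {"dx":0.001,"dy":0,"dz":0,"twist":0,"claw":-1},
  {"dx":0.002,"dy":0,"dz":0,"twist":0,"claw":-1},
  {"dx":0.003,"dy":0,"dz":0,"twist":0,"claw":-1},
])

```text
time: 19.57
eef_pos: [0.541, -0.0171, 0.0432]
orientation: [3.142, 0.0, 1.322]
force: [-1.4, -3.7, 4.5]
grip_width: 0.0002
gripper_force: 0.0
```

Request:
apply_moves([
  {"dx":0.001,"dy":0,"dz":0,"twist":0,"claw":-1},
  {"dx":0.002,"dy":0,"dz":0,"twist":0,"claw":-1},
  {"dx":0.003,"dy":0,"dz":0,"twist":0,"claw":-1},
])

```text
time: 19.82
eef_pos: [0.5417, -0.0141, 0.0432]
orientation: [3.142, 0.0, 1.322]
force: [-0.6, -4.7, 4.4]
grip_width: -0.0002
gripper_force: 0.0
```

```bash
python3 lie.py|head -3
```

```text
t 19.82 tcp charger mm [-0.9 -1.2 43.2] yaw err 1.5695 F ch [-4.7 -0.5  4.4] w -0.0002
side 1432 [[-10.1, -47.3, 61.1], [25.8, 10.3, 68.4], [111.0, 48.5, 128.8]] ((57.70600509643555, 5.128238677978516), (109.40526580810547, 84.21488952636719), 0.7788031101226807)
top 933 [[-6.9, -37.1, 62.1], [75.0, 15.0, 68.5], [111.2, 47.9, 122.9]] ((62.09059524536133, 1.7583808898925781), (99.73653411865234, 83.45089721679688), 0.0655626431107521)
```

Request:
apply_moves([
  {"dx":0.001,"dy":0,"dz":-0.0003,"twist":0,"claw":-1},
  {"dx":0.002,"dy":0,"dz":-0.0003,"twist":0,"claw":-1},
])

```text
time: 20.13
eef_pos: [0.5419, -0.0121, 0.0433]
orientation: [-3.141, -0.0, 1.322]
force: [-0.9, -2.5, 2.8]
grip_width: 0.0001
gripper_force: 0.0
```

Request:
apply_moves([
  {"dx":0.001,"dy":0,"dz":0,"twist":0,"claw":-1},
  {"dx":0.002,"dy":0,"dz":0,"twist":0,"claw":-1},
])

```text
time: 20.3
eef_pos: [0.5423, -0.0105, 0.0433]
orientation: [-3.141, 0.001, 1.322]
force: [-1.5, -6.0, 3.4]
grip_width: 0.0002
gripper_force: 0.0
```

Request:
apply_moves([
  {"dx":0.001,"dy":0,"dz":0,"twist":0,"claw":-1},
  {"dx":0.002,"dy":0,"dz":0,"twist":0,"claw":-1},
])

```text
time: 20.47
eef_pos: [0.5425, -0.0094, 0.0433]
orientation: [-3.141, 0.002, 1.321]
force: [-2.0, -8.0, 5.3]
grip_width: -0.0
gripper_force: 0.0
```

Request:
apply_moves([
  {"dx":0.0005,"dy":0,"dz":-0.0003,"twist":0,"claw":-1},
  {"dx":0.001,"dy":0,"dz":-0.0003,"twist":0,"claw":-1},
  {"dx":0.001,"dy":0,"dz":-0.0003,"twist":0,"claw":-1},
])

```text
time: 20.72
eef_pos: [0.5426, -0.0085, 0.0434]
orientation: [-3.14, 0.002, 1.321]
force: [-1.3, -6.1, 1.7]
grip_width: -0.0
gripper_force: 0.0
```

Request:
apply_moves([
  {"dx":0.0005,"dy":0,"dz":0,"twist":0,"claw":-1},
  {"dx":0.001,"dy":0,"dz":0,"twist":0,"claw":-1},
  {"dx":0.001,"dy":0,"dz":0,"twist":0,"claw":-1},
])

```text
time: 20.97
eef_pos: [0.5427, -0.008, 0.0434]
orientation: [-3.14, 0.002, 1.321]
force: [-1.8, -6.3, 3.0]
grip_width: 0.0001
gripper_force: 0.0
```

```bash
cat > cat.py <<'E'
from pk import *
s=st();print(s["eef_pos"])
for n in("top","wrist"):
    p=cams.read_camera(n);Q=tc(cloud(p))
    for y in(-.027,.027):
        m=(abs(Q[...,1]-y)<.005)&(Q[...,0]>-.005)&(Q[...,0]<.035)&(Q[...,2]<.03)&(Q[...,2]>.008)
        P=Q[m]
        if len(P):
            h=P[P[:,2]>.0165];print(n,y,len(P),"z pct",np.round(np.percentile(P[:,2],[10,50,90,98])*1e3,1),"raised",len(h),np.round(np.median(h,0)*1e3,1) if len(h) else '')
E
python3 cat.py
```

```text
t 20.97 tcp charger mm [ 5.4 -0.7 43.4] yaw err 1.5683 F ch [-6.6  0.2  3. ] w 0.0001
[ 0.54273097 -0.00796276  0.04337202]
```

Request:
apply_moves([
  {"dx":0.0005,"dy":0,"dz":0,"twist":0,"claw":-1},
  {"dx":0.001,"dy":0,"dz":0,"twist":0,"claw":-1},
])

```text
time: 21.23
eef_pos: [0.5429, -0.0074, 0.0434]
orientation: [-3.14, 0.003, 1.32]
force: [-3.1, -8.0, 3.4]
grip_width: -0.0
gripper_force: 0.0
```

Request:
apply_moves([
  {"dx":0.0005,"dy":0,"dz":0,"twist":0,"claw":-1},
  {"dx":0.001,"dy":0,"dz":0,"twist":0,"claw":-1},
])

```text
time: 21.4
eef_pos: [0.543, -0.0068, 0.0434]
orientation: [-3.14, 0.004, 1.32]
force: [-2.1, -9.2, 4.3]
grip_width: 0.0001
gripper_force: 0.0
```

```bash
python3 cat.py
```

```text
t 21.4 tcp charger mm [ 6.6 -0.7 43.4] yaw err 1.5678 F ch [-9.5 -0.2  4.3] w 0.0001
[ 0.54304276 -0.0067725   0.04338058]
```

Request:
apply_moves([
  {"dx":0.0005,"dy":0,"dz":0,"twist":0,"claw":-1},
  {"dx":0.001,"dy":0,"dz":0,"twist":0,"claw":-1},
])

```text
time: 21.67
eef_pos: [0.5432, -0.0062, 0.0434]
orientation: [-3.14, 0.004, 1.32]
force: [-2.5, -10.9, 4.6]
grip_width: 0.0003
gripper_force: 0.0
```

Request:
apply_moves([
  {"dx":0.0005,"dy":0,"dz":0,"twist":0,"claw":-1},
  {"dx":0.0005,"dy":0,"dz":0,"twist":0,"claw":-1},
])

```text
time: 21.83
eef_pos: [0.5433, -0.0058, 0.0434]
orientation: [-3.14, 0.004, 1.32]
force: [-1.8, -9.3, 4.1]
grip_width: -0.0002
gripper_force: 0.0
```

```bash
python3 cat.py; python3 -c "
from pk import *
p=cams.read_camera('wrist');Q=tc(cloud(p));m=(Q[...,0]<.04)&(Q[...,0]>0)&(Q[...,2]<.04);print(m.sum(),Q[m][:5])"
```

```text
t 21.83 tcp charger mm [ 7.6 -0.8 43.4] yaw err 1.5675 F ch [-9.4 -0.6  4.1] w -0.0002
[ 0.54329838 -0.00581201  0.04338657]
21634 [[ 0.03986458 -0.09045699 -0.0023702 ]
 [ 0.03996219 -0.10277574 -0.00186339]
 [ 0.03988396 -0.10493988 -0.00211155]
 [ 0.03995815 -0.10877366 -0.00179893]
 [ 0.03981068 -0.11110189 -0.00228969]]
```

Request:
apply_moves([
  {"dx":0.0005,"dy":0,"dz":0,"twist":0,"claw":-1},
  {"dx":0.0008,"dy":0,"dz":0,"twist":0,"claw":-1},
  {"dx":0.0008,"dy":0,"dz":0,"twist":0,"claw":-1},
])

```text
time: 22.23
eef_pos: [0.5434, -0.0054, 0.0434]
orientation: [-3.14, 0.005, 1.319]
force: [-3.3, -10.4, 5.0]
grip_width: 0.0
gripper_force: 0.0
```

Request:
apply_moves([
  {"dx":-0.001,"dy":0,"dz":0,"twist":0,"claw":-1},
  {"dx":-0.002,"dy":0,"dz":0,"twist":0,"claw":-1},
  {"dx":-0.002,"dy":0,"dz":0,"twist":0,"claw":-1},
])

```text
time: 22.48
eef_pos: [0.5434, -0.0054, 0.0434]
orientation: [-3.14, 0.002, 1.321]
force: [-2.0, -5.4, 1.2]
grip_width: 0.0004
gripper_force: 0.0
```

```bash
python3 cat.py
```

```text
t 22.48 tcp charger mm [ 8.  -0.7 43.4] yaw err 1.5685 F ch [-5.7  0.6  1.2] w 0.0004
[ 0.54338218 -0.00544692  0.04337594]
```

Request:
apply_moves([
  {"dx":-0.001,"dy":0,"dz":0,"twist":0,"claw":-1},
  {"dx":-0.0015,"dy":0,"dz":0,"twist":0,"claw":-1},
  {"dx":-0.0015,"dy":0,"dz":0,"twist":0,"claw":-1},
])

```text
time: 22.83
eef_pos: [0.5433, -0.006, 0.0435]
orientation: [-3.141, 0.001, 1.321]
force: [-1.7, -4.7, 0.3]
grip_width: 0.0001
gripper_force: 0.0
```

```bash
python3 cat.py
```

```text
t 22.83 tcp charger mm [ 7.4 -0.8 43.5] yaw err 1.5693 F ch [-4.9  0.5  0.3] w 0.0001
[ 0.54325578 -0.0059865   0.04346271]
```

Request:
apply_moves([
  {"dx":0.001,"dy":0,"dz":-0.0002,"twist":0,"claw":-1},
  {"dx":0.002,"dy":0,"dz":-0.0003,"twist":0,"claw":-1},
  {"dx":0.003,"dy":0,"dz":-0.0003,"twist":0,"claw":-1},
  {"dx":0.0038,"dy":0,"dz":-0.0003,"twist":0,"claw":-1},
])

```text
time: 23.27
eef_pos: [0.5436, -0.0042, 0.0435]
orientation: [-3.14, 0.004, 1.32]
force: [-2.6, -10.0, 0.8]
grip_width: 0.0003
gripper_force: 0.0
```

Request:
apply_moves([
  {"dx":0.0004,"dy":0,"dz":0,"twist":0,"claw":-1},
  {"dx":0.0008,"dy":0,"dz":0,"twist":0,"claw":-1},
  {"dx":0.0008,"dy":0,"dz":0,"twist":0,"claw":-1},
])

```text
time: 23.52
eef_pos: [0.5437, -0.004, 0.0435]
orientation: [-3.14, 0.004, 1.32]
force: [-2.3, -10.4, 1.2]
grip_width: 0.0002
gripper_force: 0.0
```

```bash
python3 cat.py
```

```text
t 23.52 tcp charger mm [ 9.5 -0.7 43.5] yaw err 1.5675 F ch [-10.7  -0.4   1.2] w 0.0002
[ 0.54368518 -0.00395133  0.04350164]
```

Request:
apply_moves([
  {"dx":-0.001,"dy":0,"dz":0,"twist":0,"claw":-1},
  {"dx":-0.0025,"dy":0,"dz":0,"twist":0,"claw":-1},
  {"dx":-0.0035,"dy":0,"dz":0,"twist":0,"claw":-1},
  {"dx":-0.0035,"dy":0,"dz":0,"twist":0,"claw":-1},
])

```text
time: 23.95
eef_pos: [0.5435, -0.005, 0.0437]
orientation: [-3.141, 0.001, 1.321]
force: [-1.7, -5.7, -1.7]
grip_width: -0.0002
gripper_force: 0.0
```

Request:
apply_moves([
  {"dx":-0.001,"dy":0,"dz":0,"twist":0,"claw":-1},
  {"dx":-0.001,"dy":0,"dz":0,"twist":0,"claw":-1},
])

```text
time: 24.12
eef_pos: [0.5437, -0.0051, 0.044]
orientation: [-3.141, -0.0, 1.322]
force: [-0.0, -3.5, -0.3]
grip_width: 0.0
gripper_force: 0.0
```

```bash
python3 cat.py
```

```text
t 24.12 tcp charger mm [ 8.4 -1.  44. ] yaw err 1.57 F ch [-3.4 -0.9 -0.3] w 0.0
[ 0.54373028 -0.00506932  0.04399534]
```

Request:
apply_moves([
  {"dx":-0.001,"dy":0,"dz":0,"twist":0,"claw":-1},
  {"dx":-0.002,"dy":0,"dz":0,"twist":0,"claw":-1},
  {"dx":-0.002,"dy":0,"dz":0,"twist":0,"claw":-1},
])

```text
time: 24.47
eef_pos: [0.5439, -0.0066, 0.0444]
orientation: [3.141, -0.001, 1.323]
force: [-0.1, 0.4, 0.2]
grip_width: 0.0
gripper_force: 0.0
```

```bash
python3 cat.py
```

```text
t 24.47 tcp charger mm [ 7.  -1.5 44.4] yaw err 1.5703 F ch [0.4 0.2 0.2] w 0.0
[ 0.54389165 -0.00661244  0.04440047]
```

Request:
apply_moves([
  {"dx":-0.015,"dy":0,"dz":0,"twist":0,"claw":-1},
  {"dx":-0.04,"dy":0,"dz":0,"twist":0,"claw":-1},
  {"dx":-0.06,"dy":0,"dz":-0.03,"twist":0,"claw":-1},
  {"dx":-0.09,"dy":0,"dz":-0.07,"twist":0,"claw":-1},
  {"dx":-0.11,"dy":0,"dz":-0.11,"twist":0,"claw":-1},
  {"dx":-0.12,"dy":0,"dz":-0.14,"twist":0,"claw":-1},
  {"dx":-0.12,"dy":0,"dz":-0.14,"twist":0,"claw":-1},
  {"dx":-0.12,"dy":0,"dz":-0.14,"twist":0,"claw":-1},
])

```text
time: 25.23
eef_pos: [0.5153, -0.125, 0.1866]
orientation: [3.136, 0.0, 1.319]
force: [-0.1, 0.6, -0.9]
grip_width: 0.0001
gripper_force: 0.0
```

```bash
python3 cat.py; python3 lie.py; python3 -c "
from h import *
p=cams.read_camera('wrist');save(p,'w9.png')"
```

```text
t 25.23 tcp charger mm [-114.8   -2.9  186.6] yaw err 1.5671 F ch [ 0.5  0.2 -0.9] w 0.0001
[ 0.515338   -0.12499248  0.18664607]
top -0.027 20 z pct [11.5 17.3 20.6 22.1] raised 14 [ 13.4 -26.9  17.9]
top 0.027 19 z pct [12.  17.2 21.7 23.3] raised 12 [13.5 27.3 19.6]
wrist -0.027 336 z pct [11.1 17.6 21.4 28.6] raised 218 [ 18.4 -27.1  18.5]
wrist 0.027 328 z pct [11.5 17.9 22.7 28.7] raised 219 [18.5 26.7 18.5]
t 25.33 tcp charger mm [-113.5   -0.6  183.6] yaw err 1.5701 F ch [ 0.  -0.  -0.4] w 0.0002
side 750 [[22.4, -35.1, 60.5], [68.5, 10.5, 67.1], [110.9, 46.4, 70.0]] ((65.71295166015625, 5.0889739990234375), (84.63388061523438, 92.50636291503906), 89.57281494140625)
top 1194 [[19.2, -38.4, 61.6], [64.8, 2.9, 68.2], [110.9, 42.9, 73.6]] ((65.2938232421875, 2.0269699096679688), (93.66104125976562, 83.35346221923828), 0.3530643582344055)
wrist 1518 [[21.3, -39.9, 60.3], [23.4, 0.6, 66.0], [26.1, 40.3, 68.5]] ((23.809579849243164, 0.066009521484375), (4.940284252166748, 82.60586547851562), 0.1646270751953125)
```

View pics/w9.png

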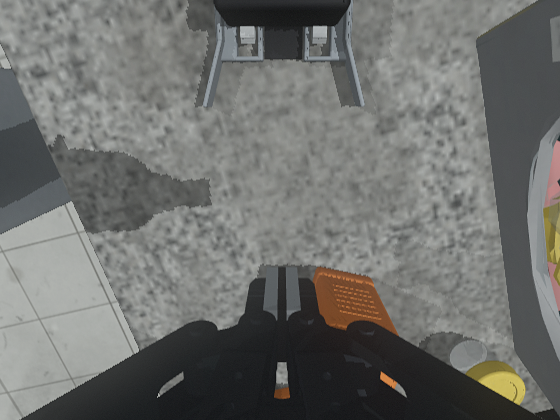

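The wrist view shows the pack's foot at the top (282,12) and both catch noses up at (248,35) and (320,35). They measure z ≈ 18.5 mm, fully raised, in front of the foot face at x ≈ 21 mm. The arm is clear, so I'm handing in.

```bash
python3 -c "
from rig import robot
print(robot.close_job())"
```

```text
the job is handed in; nothing more can be done
None
```

The pack is on charge: I squared it up against the sill, tipped it onto the bed, and pushed it home until both catch noses rose behind it; I estimate the contacts were pressed in about 6.5 to 7.5 mm, under the 8.5 mm limit, and I handed the job in at about 25 s with the arm clear.

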